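Release and hold up a centrifuge lid for its stay to be fitted

ROBOT

A 6-joint arm with a two-finger parallel gripper is mounted at the origin on a cart in front of the work surface, level with it; the furniture and walls round the work are solid. World frame = base frame: x ahead of the robot, y to its left, z up, the work surface at z = 0. Lengths are in m, angles in rad, forces in N, time in s.
With the tool pointing down it reaches from about 0.275 to 0.725 m from the base axis. Payload 15.9 kg.
Tool frame: the origin (TCP) lies midway between the tips of the shut fingers; the grasp point (between the pads) lies 19 mm behind it (env.grip_depth is the z of the grasp point in the tool frame, in m); z points along the fingers, y is the line along which they close (so a half turn about z gives the same grasp; the last joint's range is limited). The gripper opens to 85 mm and grips with 20 to 120 N. Pads are 22 mm wide; open, the fingers measure 114 mm over their backs; the gripper's body (76 mm by 85 mm) begins 54 mm behind the grasp point. The pads swing forward as they close: fully open they stand 13 mm farther back than shut.
Start: joints at [-1.212, 0.213, -0.034, 1.323, 0, 1.571], TCP at [0.176, -0.468, 0.231] pointing down, gripper open.
Joint ranges: [-2.98, 2.98], [-0.74, 1.72], [-1.14, 1.35], [-2.1, 2.04], [-1.57, 1.44], [-3.14, 3.14]. Speed limits (rad/s): [1.89, 1.89, 2.39, 2.57, 3.14, 3.14].

INTERFACE

Orientations are given as a unit quaternion [x, y, z, w].
In Python, from cell import env gives the robot as it stands.
- The arm moves only by the tool play_rows, never from a script. Its argument "motion" is a list of rows, each a list of 6 numbers: the shift along the world's x, y, z in cm, then the turn, a rotation vector about the world's x, y, z in degrees. A call has exactly 10 rows; each row shifts and turns the commanded pose from where the row before left it; what a row does not reach is not made up. A row lasts 1/10 s, in which the tool goes at most 50 mm and 8.59 degrees, less where a joint would pass 70% of its speed; a pose out of reach is approached as far as the arm can. A call is refused whole if a number of a shift passes 5 or a number of a turn 8.59, either way. A call with a gripper value outside its range is refused whole. "fingers" is the finger opening in cm, from 0 to 8.54, set as the call begins (left out, the last holds). The fingers move at their own pace and stop on an object; the grip force is fixed at half the most. Time passes only in rows, so rows that do not move let the fingers close, or fill a call up. It gives the time, the measured TCP pose, the force and the opening at its end, in the units of the state.
- env.observe(): the state, without advancing time (a new reading comes with each control period).
- env.snapshot(name): name is "scene" or "top" or "wrist"; returns the picture (420x560x3 uint8, red, green, blue); there is no depth.
- env.get_calibration(name): a dict with "vertical_fov" (degrees; the focal length in pixels is half the picture's height over the tangent of half this angle, whatever the lens; pixels are square), "cx", "cy" (the principal point, pixels), "R" (3x3) and "t" (3): a world point X has camera coordinates R X + t. Camera axes: x right, y down, z forward; pixel columns grow to the right and rows downward; lengths in m; the calibration is good to about 2 mm. The wrist camera is an equidistant fisheye: a pixel r from the principal point sees the ray r / f radians off the axis. A picture is of the moment at which its call begins: read the wrist's pose just before it. get_calibration takes no time and is no camera call; for the wrist camera it gives the pose at the moment of the call.
- env.sign_off(): hands the job in, once; it reports no verdict.
Trained networks look in the newest picture that a camera, given by its name, has taken for a name from the list of things; names that differ only in an ending like _2 or _b are one class to them, and where a whole thing is asked for, a point or a joint stands for the part that bears it (a point fixed in the world has none). Each returns a list of dicts, best first, with "p" (0 to 1); they miss things now and then, are a little off and sometimes report something else, mostly with a low value. They report only what shows in the picture. A call takes as long as a camera call.
- env.masks_of(camera, label): "pixels" (420x560 bool, what is visible of it) and "extent" ([centre column, centre row, width, height] in pixels, round what is visible of it).
The state is a dict: "time": time; "q": joint angles; "joint_velocities": joint speeds; "tau": joint torques, N m; "eef_pos": TCP position; "tool_rot": TCP orientation; "wrist_force": force on the tool from outside, world axes, zero at the start; "ft_torque": the same for the moment, N m; "gripper_width": opening from 0.0 (shut) to 1.0 (fully open).
Only numpy, scipy, OpenCV 4.12 (cv2) and the standard library are available. Lean on these libraries where they do the work, as an engineer would, in place of code of your own. Each camera call takes 0.05 s, during which the arm holds its last target. There are 200 camera calls.

TASK

The lid stay of the small bench centrifuge has come off and a colleague is about to screw it back on. Press the black release lever at the front of the centrifuge fully down and let it come back up, so that the lid springs ajar, then lift the lid and hold it open at 50 degrees from closed. Finish while still holding the lid there with the gripper (it falls if you let go), and leave the loose stay, the spanner and the beaker where they are.

Things in the scene. Friction and masses are not known exactly. Their poses are not given: they have to be found in the camera images.
- centrifuge: Small white bench centrifuge, fixed: housing 170 mm deep (x), 160 mm wide (y), top at z = 90 mm, on top a grey hinged lid with a square clear window. Origin: centre of its underside, on the bench. z up; its front faces its own -x (towards the robot, give or take 35 degrees); the hinge runs along y at the back.
- lid (a joint): Lid angle in rad: 0 shut, 0.87 = 50 deg, stop at 1.6. The front swings up and back. Hooked shut by the release lever (0.02 of play); once unhooked, two sprung pins lift it to about 0.1, where it rests. Above that nothing carries it: it falls when let go, and may latch again if slammed. 150 x 150 x 14 mm, 0.2 to 0.42 kg.
- lid_hinge (a point): Middle of the lid's hinge axis, which runs along the centrifuge's y: 68 mm behind the centrifuge's origin (its +x), 97 mm above the bench.
- lid_handle (a point): Centre of the lid's bail handle: a round 10 mm steel bar along the centrifuge's y, straight for 48 mm, 32 mm above the lid's top. Lid shut: 113 mm in front of the hinge axis and 41 mm above it; moves on a 120 mm circle. It can turn between pads pinching it front and back, so the tool may stay upright; fingertips at most 15 mm below its centre clear the tilting lid.
- release_lever (a joint): Release lever angle in rad: 0 up (rest), 0.30 at its stop, fully pressed. Sprung: about 2 N at the pad starts it, 6 N holds it at the stop; it comes back up by itself. Unhooks the lid beyond about 0.2.
- lever_pad (a point): Top of the lever's black ribbed paddle (44 mm deep, 34 wide), the place to press: at rest 132 mm in front of the centrifuge's origin, 74 mm above the bench; straight down 14 mm to the stop, free air below. The lever's steel hook rises 35 mm behind it to z = 108 mm; the lid's bar, 87 mm behind it, springs up 15 mm when unhooked: keep the gripper's body clear.
- lid_stay: The loose lid stay: thin dark telescopic strut, 130 mm long, 12 mm thick, a black block at each end, lying on the bench left of the centrifuge; origin at the middle of its underside, x along it. Leave it.
- open_spanner: Small flat open-ended steel spanner, 124 x 21 x 4 mm, lying on the bench. Leave it.
- beaker: Small glass beaker, 52 mm across, 68 mm high, right of the centrifuge; origin at the centre of its underside. Leave it.

How it is judged:
On the way, in this order (a step that is already met when the one before it is completed fails the run):
1. the release lever is pressed fully down, to its stop (0.27 rad or more) (value of joint release_lever above 0.27 rad), for 0.1 s.
2. the lever has come back up and the lid stands ajar, unlatched (more than 4 degrees) (value of joint release_lever below 0.05 rad and value of joint lid above 0.07 rad), for 0.2 s.
At the end, for the whole second after the job is handed in: The lid stands still, open between 45 and 55 degrees, held there by the gripper's fingers (contact force above 0.3 N; nothing else carries it), with the release lever back up, through the last second (value of joint lid between 0.785399 and 0.959932 rad and velocity of joint lid between -0.05 and 0.05 rad/s and contact force between the fingers and centrifuge above 0.3 N and value of joint release_lever below 0.05 rad); the arm keeps its last pose, push and grip.
It fails at once if the stay, the spanner or the beaker is moved more than 3 cm (distance of any of lid_stay, open_spanner, beaker from where it was at the start of the episode above 0.03 m).
It also fails if it takes over 45 s, if anything falls off the work surface, if the arm or the gripper's body presses on something with over 40 N, if the wrist force passes 120 N, or if a joint passes its speed limit or range.

## Working session

There is one attempt and no reset: what is moved stays moved. The work goes in short steps, Python scripts to look and compute and a tool call to move; the robot and the scene stay as the last step left them, time stands still between calls to the robot, and variables do not carry over. Pictures are saved under pics/ and viewed, on a budget of 10 in all, crops included, one or two more only if the job needs it, and the job is handed in when it is done.

Besides the shell and the picture viewer there is one more tool, called after ">>>" as name([rows], argument=value, ...), one row to a line, values as JSON. play_rows: Moves the arm, as the interface text tells. Its arguments: {"type":"object","properties":{"motion":{"type":"array"},"fingers":{"type":"number"}},"required":["motion"]}

```bash
mkdir -p pics; ls; python3 - <<'E'
from cell import env
import cv2,numpy as np
s=env.observe();print(s, env.grip_depth)
ims=[]
for c in("scene","top"):
    im=env.snapshot(c);ims.append(im)
    k=env.get_calibration(c);print(c,k)
    for l in("centrifuge","lid","lid_handle","lever_pad","lid_stay","open_spanner","beaker"):
        r=env.masks_of(c,l)
        print(l,[(round(d["p"],2),[round(float(x)) for x in d["extent"]]) for d in r[:2]])
    cv2.imwrite(f"pics/{c}0.png",im[:,:,::-1])
E
```

```text
pics
{'time': 0.0, 'q': array([-1.21196200e+00,  2.13380472e-01, -3.50226919e-02,  1.32349591e+00,
        2.54008826e-05,  1.57081314e+00]), 'joint_velocities': array([ 0.00067484, -0.0005031 ,  0.00028981, -0.00287547,  0.00184839,
        0.00157994]), 'tau': array([-1.23329948e-03, -6.86158919e+01,  4.87116516e+01,  1.74368295e-02,
       -1.46061443e-04, -4.84929217e-06]), 'eef_pos': array([ 0.17548587, -0.4678489 ,  0.23081846]), 'tool_rot': array([ 9.83949222e-01,  1.78447818e-01, -8.59042315e-05, -5.44789887e-04]), 'wrist_force': array([ 0.18619098, -0.53980874,  1.10342452]), 'ft_torque': array([ 0.01461248, -0.04641736, -0.00471495]), 'gripper_width': 1.0031666442290776} -0.0187
scene {'vertical_fov': 44.655178319526456, 'cx': 275.5918945608479, 'cy': 215.10804320418728, 'R': array([[ 0.90341264, -0.42824513, -0.02125338],
       [-0.23652917, -0.45640494, -0.85775782],
       [ 0.35763046,  0.77993631, -0.51361446]]), 't': array([-0.61685178,  0.10491457,  1.3350605 ])}
centrifuge [(0.62, [296, 245, 99, 70])]
lid [(0.74, [307, 231, 68, 40])]
lid_handle [(0.78, [304, 227, 74, 42])]
lever_pad [(0.79, [258, 233, 26, 18])]
lid_stay []
open_spanner []
beaker [(0.64, [340, 307, 25, 35])]
top {'vertical_fov': 42.468267598678686, 'cx': 279.0866784002461, 'cy': 206.9788503819558, 'R': array([[ 0.00177686, -0.99998719,  0.0047388 ],
       [-0.99356245, -0.00230218, -0.11326237],
       [ 0.11327183, -0.00450704, -0.99355381]]), 't': array([-0.29848174,  0.56467919,  1.3474381 ])}
centrifuge [(0.9, [299, 195, 89, 98])]
lid [(0.9, [298, 189, 82, 77])]
lid_handle [(0.66, [300, 190, 76, 83])]
lever_pad []
lid_stay [(0.66, [211, 218, 52, 6]), (0.26, [277, 232, 20, 29])]
open_spanner [(0.62, [167, 214, 6, 40])]
beaker [(0.95, [383, 205, 22, 19])]
```

```bash
sleep 1; ls pics
```

```text
scene0.png
top0.png
```

```bash
python3 - <<'E'
import cv2
a=cv2.imread("pics/top0.png")[120:290,150:420]; cv2.imwrite("pics/topc.png",cv2.resize(a,None,fx=2.9,fy=2.9,interpolation=2))
a=cv2.imread("pics/scene0.png")[170:340,200:400]; cv2.imwrite("pics/scenec.png",cv2.resize(a,None,fx=3.5,fy=3.5,interpolation=2))
E
```

```text
(no output)
```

View pics/topc.png

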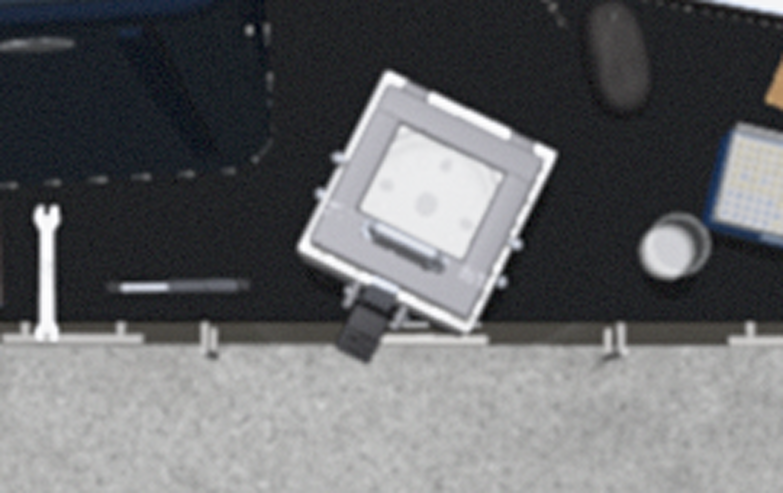

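View pics/scenec.png

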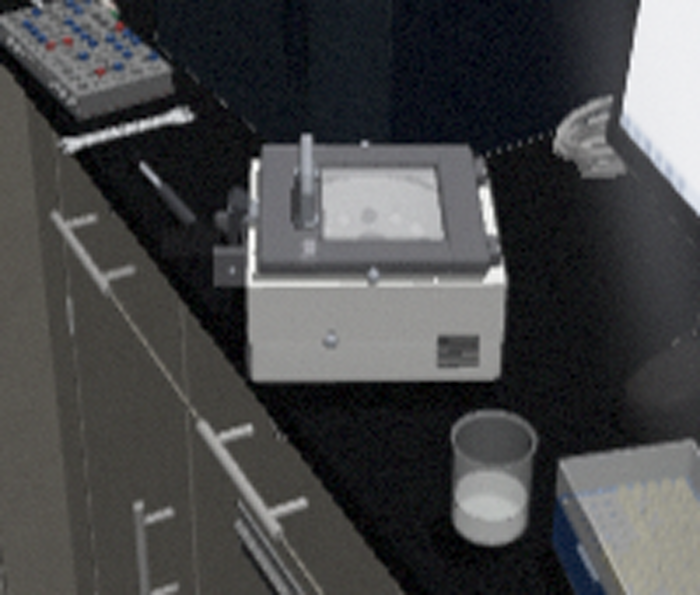

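```bash
cat > h.py <<'E'
import numpy as np,cv2
from cell import env
from scipy.optimize import least_squares
def proj(c,P,k=None):
    k=k or env.get_calibration(c); f=210/np.tan(np.radians(k["vertical_fov"]/2))
    X=np.asarray(P)@np.array(k["R"]).T+k["t"]
    return X[:,:2]/X[:,2:]*f+[k["cx"],k["cy"]]
def rays(c,uv):
    k=env.get_calibration(c); f=210/np.tan(np.radians(k["vertical_fov"]/2)); R=np.array(k["R"])
    d=np.c_[(np.asarray(uv)-[k["cx"],k["cy"]])/f,np.ones(len(uv))]@R
    return -R.T@k["t"],d
def world(p,L):
    L=np.asarray(L,float);c,s=np.cos(p[2]),np.sin(p[2])
    return np.c_[p[0]+c*L[:,0]-s*L[:,1],p[1]+s*L[:,0]+c*L[:,1],L[:,2]]
E
python3 - <<'E'
from h import *
L=[[.085,.08,.09],[.085,-.08,.09],[-.085,-.08,.09],[-.085,.08,.09],[-.045,.024,.138],[-.045,-.024,.138],[-.154,.017,.074],[-.154,-.017,.074]]
T=np.array([[390,72],[555,152],[470,330],[300,250],[370,230],[440,265],[338,345],[365,360]])/2.9+[150,120]
# scene: housing top right face corners (front-right, back-right), handle, bottom corners right
SL=[[-.085,-.08,0],[.085,-.08,0],[-.154,-.017,.074]]
S=np.array([[252,381],[498,380],[214,286]])/3.5+[200,170]
f=lambda p:np.r_[(proj("top",world(p,L))-T).ravel(),(proj("scene",world(p,SL))-S).ravel()]
r=least_squares(f,[.38,-.02,-.4],loss="soft_l1")
print(r.x,np.degrees(r.x[2]));print(f(r.x).reshape(-1,2).round(1))
print(world(r.x,[[-.132,0,.074],[-.045,0,.138],[.068,0,.097]]))
for n,uv,z in(("beaker",[383,205],.03),("stay",[211,218],.006)):
    o,d=rays("top",[uv]);print(n,o+d[0]*(z-o[2])/d[0][2])
E
```

```text
[ 0.60413954 -0.34291173 -0.44914106] -25.733887402097135
[[ -1.   -0.6]
 [  0.5  -0.4]
 [  0.2   0.2]
 [ -0.2  -0.7]
 [  3.6  -1. ]
 [ -2.2  -4.3]
 [ -2.3   3.5]
 [  0.8   4.3]
 [ -0.5   3.9]
 [  0.8   3.3]
 [-18.7  -9.2]]
[[ 0.48523125 -0.2855984   0.074     ]
 [ 0.56360263 -0.32337309  0.138     ]
 [ 0.66539533 -0.37243678  0.097     ]]
beaker [ 0.57132747 -0.56360291  0.03      ]
stay [ 0.5391361  -0.12073591  0.006     ]
```

>>> play_rows([
  [2.8, 1.8, 0, 0, 0, 4.37],
  [2.8, 1.8, 0, 0, 0, 4.37],
  [2.8, 1.8, 0, 0, 0, 4.37],
  [2.8, 1.8, 0, 0, 0, 4.37],
  [2.8, 1.8, 0, 0, 0, 4.37],
  [2.8, 1.8, 0, 0, 0, 4.37],
  [2.8, 1.8, 0, 0, 0, 4.37],
  [2.8, 1.8, 0, 0, 0, 4.37],
  [2.8, 1.8, 0, 0, 0, 4.37],
  [2.8, 1.8, 0, 0, 0, 4.37],
], fingers=0)

```text
time: 1.8
eef_pos: [0.4567, -0.2872, 0.2313]
tool_rot: [0.846, 0.533, -0.0, 0.0]
wrist_force: [-0.0, -1.0, 0.1]
gripper_width: -0.002
```

```bash
python3 - <<'E'
from h import *
s=env.observe();print(s["eef_pos"],s["tool_rot"],s["time"],s["gripper_width"])
k=env.get_calibration("wrist");np.save("k.npy",k,allow_pickle=True);print(k)
im=env.snapshot("wrist");cv2.imwrite("pics/w0.png",cv2.resize(im[:,:,::-1],None,fx=1.42,fy=1.42,interpolation=2))
E
```

```text
[ 0.45665035 -0.28722354  0.23133315] [ 8.46001443e-01  5.33180601e-01 -4.51237711e-06  6.56853753e-05] 1.8 -0.0023823901238445564
{'vertical_fov': 65.70646984690485, 'cx': 278.58157679363035, 'cy': 211.3346716715184, 'R': array([[ 0.90251454, -0.43065792,  0.00111791],
       [-0.41410292, -0.86710213,  0.27686216],
       [-0.11826354, -0.25033506, -0.96090899]]), 't': array([-0.53530585, -0.09527239,  0.36083855])}
```

View pics/w0.png

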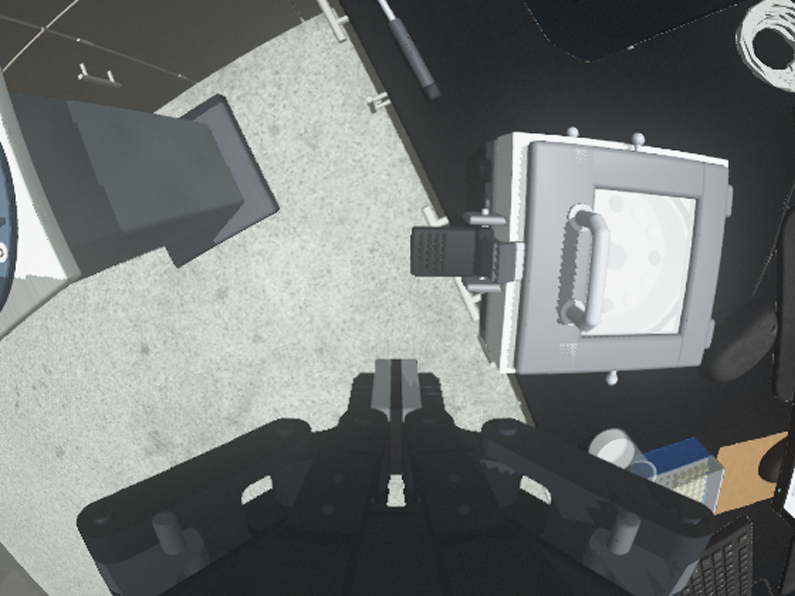

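```bash
cat >> h.py <<'E'
def fray(uv,k):
    f=210/np.tan(np.radians(k["vertical_fov"]/2));R=np.array(k["R"])
    p=(np.asarray(uv,float)-[k["cx"],k["cy"]]);r=np.hypot(*p.T);th=r/f
    d=np.c_[p/r[:,None]*np.sin(th)[:,None],np.cos(th)]@R
    return -R.T@k["t"],d
def atz(uv,z,k):
    o,d=fray(uv,k);return o+d*((z-o[2])/d[:,2])[:,None]
E
python3 - <<'E'
from h import *
k=np.load("k.npy",allow_pickle=True).item()
yaw=np.radians(-25.7)
P=atz(np.array([[413,230],[413,276],[476,229],[476,277]])/1.42,.074,k);print("pad",P,P.mean(0))
H=atz(np.array([[597,220],[597,320]])/1.42,.138,k);print("bar",H,H.mean(0))
C=atz(np.array([[515,133],[728,160],[500,373]])/1.42,.09,k);print("house",C)
for A,B in((P[1],P[0]),(P[0],P[2]),(P[1],P[3]),(H[1],H[0]),(C[0],C[1]),(C[2],C[0])):
    d=B-A;print(np.hypot(*d[:2]).round(4),np.degrees(np.arctan2(d[1],d[0])).round(1))
E
```

```text
pad [[ 0.4801973  -0.26284629  0.074     ]
 [ 0.46712388 -0.29081407  0.074     ]
 [ 0.51819787 -0.27974991  0.074     ]
 [ 0.5052794  -0.30962115  0.074     ]] [ 0.49269961 -0.28575786  0.074     ]
bar [[ 0.57592374 -0.29052563  0.138     ]
 [ 0.55688723 -0.34498777  0.138     ]] [ 0.56640549 -0.3177567   0.138     ]
house [[ 0.56402437 -0.23169848  0.09      ]
 [ 0.71668668 -0.3052607   0.09      ]
 [ 0.49379555 -0.37484199  0.09      ]]
0.0309 64.9
0.0416 -24.0
0.0425 -26.2
0.0577 70.7
0.1695 -25.7
0.1594 63.9
```

>>> play_rows([
  [1.1, 0.1, 0, 0, 0, 0],
  [1.0, 0.1, 0, 0, 0, 0],
  [1.0, 0.1, -1.0, 0, 0, 0],
  [0, 0, -2.2, 0, 0, 0],
  [0, 0, -2.5, 0, 0, 0],
  [0, 0, -2.5, 0, 0, 0],
  [0, 0, -2.5, 0, 0, 0],
  [0, 0, -2.0, 0, 0, 0],
  [0, 0, -1.5, 0, 0, 0],
  [0, 0, -0.9, 0, 0, 0],
])

```text
time: 2.85
eef_pos: [0.4857, -0.2852, 0.0784]
tool_rot: [0.847, 0.531, -0.0, -0.001]
wrist_force: [-0.2, 0.9, 0.5]
gripper_width: -0.003
```

>>> play_rows([
  [0, 0, -0.3, 0, 0, 0],
  [0, 0, -0.3, 0, 0, 0],
  [0, 0, -0.3, 0, 0, 0],
  [0, 0, -0.3, 0, 0, 0],
  [0, 0, -0.3, 0, 0, 0],
  [0, 0, -0.2, 0, 0, 0],
  [0, 0, -0.1, 0, 0, 0],
  [0, 0, 0, 0, 0, 0],
  [0, 0, 0, 0, 0, 0],
  [0, 0, 0, 0, 0, 0],
])

```text
time: 3.85
eef_pos: [0.4865, -0.2853, 0.0631]
tool_rot: [0.847, 0.532, 0.0, 0.0]
wrist_force: [-7.6, 3.6, 12.5]
gripper_width: -0.001
```

>>> play_rows([
  [0, 0, -0.1, 0, 0, 0],
  [0, 0, -0.1, 0, 0, 0],
  [0, 0, -0.1, 0, 0, 0],
  [0, 0, -0.1, 0, 0, 0],
  [0, 0, 0, 0, 0, 0],
  [0, 0, 0, 0, 0, 0],
  [0, 0, 0, 0, 0, 0],
  [0, 0, 0, 0, 0, 0],
  [0, 0, 0, 0, 0, 0],
  [0, 0, 0, 0, 0, 0],
])

```text
time: 4.85
eef_pos: [0.4864, -0.2853, 0.0616]
tool_rot: [0.847, 0.532, 0.0, 0.001]
wrist_force: [-27.5, 12.4, 55.3]
gripper_width: 0.001
```

```bash
python3 - <<'E'
from h import *
im=env.snapshot("scene");cv2.imwrite("pics/s1.png",cv2.resize(im[170:300,220:400,::-1],None,fx=4.3,fy=4.3,interpolation=2))
E
```

```text
(no output)
```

View pics/s1.png

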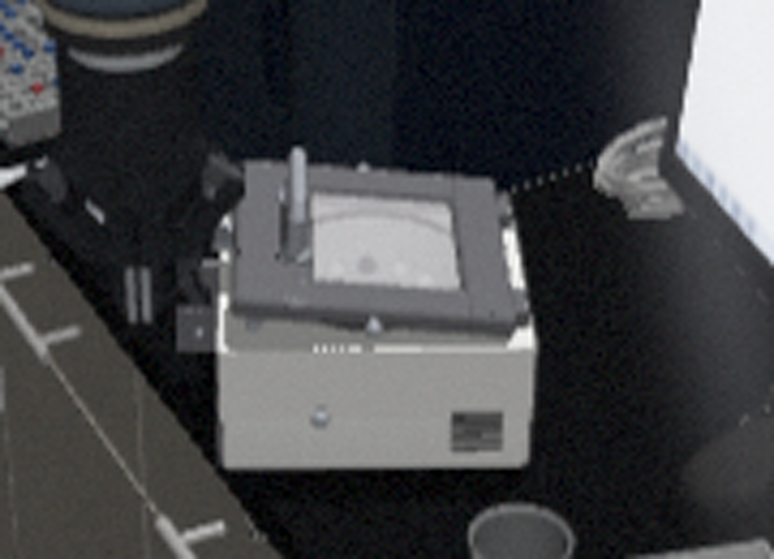

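The press ran into the stiff stop at 55 N, and the picture shows the lid ajar: there is a gap along its front-right edge at about (350, 335). Now I'll retract straight up.

>>> play_rows([
  [0, 0, 0.5, 0, 0, 0],
  [0, 0, 1.0, 0, 0, 0],
  [0, 0, 1.5, 0, 0, 0],
  [0, 0, 2, 0, 0, 0],
  [0, 0, 2, 0, 0, 0],
  [0, 0, 2, 0, 0, 0],
  [0, 0, 2, 0, 0, 0],
  [0, 0, 2, 0, 0, 0],
  [0, 0, 2, 0, 0, 0],
  [0, 0, 1, 0, 0, 0],
])

```text
time: 5.9
eef_pos: [0.4873, -0.2855, 0.2203]
tool_rot: [0.847, 0.532, 0.001, 0.001]
wrist_force: [-0.3, 0.6, 0.2]
gripper_width: 0.004
```

```bash
python3 - <<'E'
from h import *
s=env.observe();print(s["eef_pos"],s["time"],s["wrist_force"])
k=env.get_calibration("wrist");np.save("k.npy",k,allow_pickle=True)
im=env.snapshot("wrist");cv2.imwrite("pics/w1.png",cv2.resize(im[60:300,260:560,::-1],None,fx=2.5,fy=2.5,interpolation=2))
E
```

```text
[ 0.48727828 -0.28547773  0.22027289] 5.9 [-0.26211954  0.62148912  0.2376003 ]
```

View pics/w1.png

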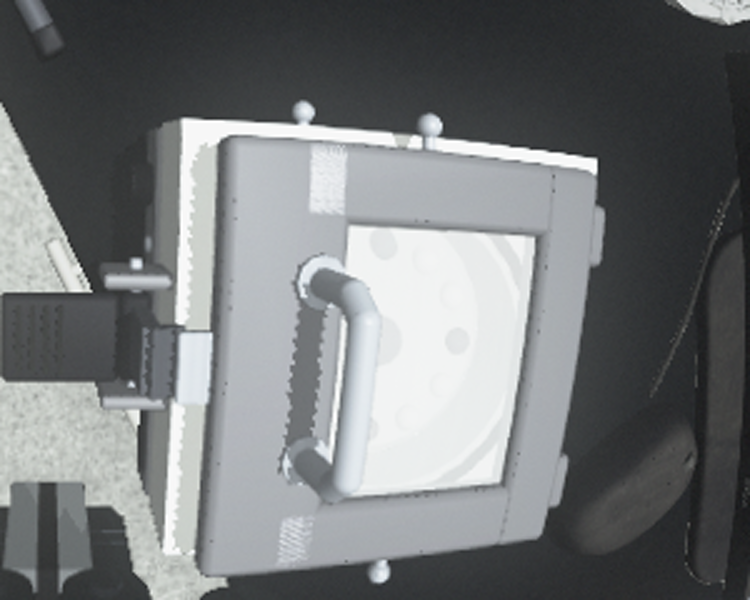

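```bash
python3 - <<'E'
from h import *
k=np.load("k.npy",allow_pickle=True).item()
g=lambda a,z:atz(np.array(a)/2.5+[260,60],z,k)
H=g([[365,300],[345,490]],.149);print(H,H.mean(0))
C=g([[184,119],[597,158],[163,553]],.09);print(C,(C[1]+C[2])/2)
for A,B in((H[1],H[0]),(C[0],C[1]),(C[2],C[0])):
    d=B-A;print(np.hypot(*d[:2]).round(4),np.degrees(np.arctan2(d[1],d[0])).round(1))
o=(C[1]+C[2])/2
a=np.radians(-25.7);print(o[:2]+(.068-.1081)*np.array([np.cos(a),np.sin(a)]))
E
```

```text
[[ 0.58155029 -0.29510791  0.149     ]
 [ 0.55669845 -0.34748624  0.149     ]] [ 0.56912437 -0.32129708  0.149     ]
[[ 0.5639143  -0.23112363  0.09      ]
 [ 0.71665073 -0.30498843  0.09      ]
 [ 0.49363202 -0.37400997  0.09      ]] [ 0.60514137 -0.3394992   0.09      ]
0.058 64.6
0.1697 -25.8
0.1592 63.8
[ 0.56900819 -0.32210947]
```

>>> play_rows([
  [1.6, -0.7, 0, 0, 0, 0],
  [1.7, -0.75, 0, 0, 0, 0],
  [1.7, -0.75, 0, 0, 0, 0],
  [1.6, -0.7, 0, 0, 0, 0],
  [1.6, -0.75, 0, 0, 0, 0],
  [0, 0, -1.5, 0, 0, 0],
  [0, 0, -2, 0, 0, 0],
  [0, 0, -2, 0, 0, 0],
  [0, 0, -1.8, 0, 0, 0],
  [0, 0, -1.0, 0, 0, 0],
], fingers=5)

```text
time: 6.95
eef_pos: [0.5679, -0.3212, 0.133]
tool_rot: [0.847, 0.532, -0.001, -0.001]
wrist_force: [-0.1, 0.7, 0.4]
gripper_width: 0.586
```

>>> play_rows([
  [0, 0, 0, 0, 0, 0],
  [0, 0, 0, 0, 0, 0],
  [0, 0, 0, 0, 0, 0],
  [0, 0, 0, 0, 0, 0],
  [0, 0, 0, 0, 0, 0],
  [0, 0, 0, 0, 0, 0],
  [0, 0, 0, 0, 0, 0],
  [0, 0, 0, 0, 0, 0],
  [0, 0, 0, 0, 0, 0],
  [0, 0, 0, 0, 0, 0],
], fingers=0)

```text
time: 7.95
eef_pos: [0.5687, -0.3217, 0.1354]
tool_rot: [0.847, 0.532, 0.0, 0.0]
wrist_force: [4.0, -2.0, 0.4]
gripper_width: 0.087
```

```bash
python3 - <<'E'
from h import *
im=env.snapshot("wrist");im2=env.snapshot("scene")
a=cv2.resize(im[60:300,260:560,::-1],(400,320));b=cv2.resize(im2[160:300,220:395,::-1],(400,320))
cv2.imwrite("pics/g.png",np.hstack([a,b]))
# arc about hinge, TCP waypoints relative to the ajar pose
t0=np.arctan2(41,113)
e=[np.cos(np.radians(-25.7)),np.sin(np.radians(-25.7))]
A=np.linspace(.1,.873,21);P=np.array([[-.12*np.cos(t0+a)*e[0],-.12*np.cos(t0+a)*e[1],.12*np.sin(t0+a)] for a in A])
print((np.diff(P,axis=0)*100).round(2).tolist(),(P[-1]-P[0])*100)
E
```

```text
[[0.19, -0.09, 0.41], [0.2, -0.1, 0.41], [0.22, -0.1, 0.4], [0.23, -0.11, 0.39], [0.24, -0.12, 0.38], [0.26, -0.12, 0.37], [0.27, -0.13, 0.35], [0.28, -0.14, 0.34], [0.29, -0.14, 0.33], [0.3, -0.15, 0.32], [0.32, -0.15, 0.3], [0.33, -0.16, 0.29], [0.34, -0.16, 0.28], [0.34, -0.17, 0.26], [0.35, -0.17, 0.25], [0.36, -0.17, 0.23], [0.37, -0.18, 0.22], [0.38, -0.18, 0.2], [0.38, -0.18, 0.18], [0.39, -0.19, 0.17]] [ 6.04052411 -2.90710793  6.07494111]
```

View pics/g.png

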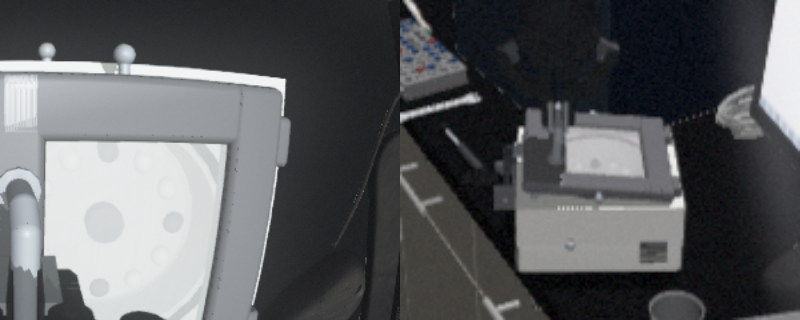

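Gripped: the opening stopped at 0.087, and both views show the bar between the fingers. I'll lift along the first half of the arc.

>>> play_rows([
  [0.19, -0.09, 0.41, 0, 0, 0],
  [0.2, -0.1, 0.41, 0, 0, 0],
  [0.22, -0.1, 0.4, 0, 0, 0],
  [0.23, -0.11, 0.39, 0, 0, 0],
  [0.24, -0.12, 0.38, 0, 0, 0],
  [0.26, -0.12, 0.37, 0, 0, 0],
  [0.27, -0.13, 0.35, 0, 0, 0],
  [0.28, -0.14, 0.34, 0, 0, 0],
  [0.29, -0.14, 0.33, 0, 0, 0],
  [0.3, -0.15, 0.32, 0, 0, 0],
])

```text
time: 9.05
eef_pos: [0.5926, -0.3333, 0.1731]
tool_rot: [0.847, 0.532, -0.0, -0.001]
wrist_force: [-11.2, 3.6, 4.8]
gripper_width: 0.089
```

>>> play_rows([
  [0.32, -0.15, 0.3, 0, 0, 0],
  [0.33, -0.16, 0.29, 0, 0, 0],
  [0.34, -0.16, 0.28, 0, 0, 0],
  [0.34, -0.17, 0.26, 0, 0, 0],
  [0.35, -0.17, 0.25, 0, 0, 0],
  [0.36, -0.17, 0.23, 0, 0, 0],
  [0.37, -0.18, 0.22, 0, 0, 0],
  [0.38, -0.18, 0.2, 0, 0, 0],
  [0.38, -0.18, 0.18, 0, 0, 0],
  [0.39, -0.19, 0.17, 0, 0, 0],
])

```text
time: 10.05
eef_pos: [0.6289, -0.3511, 0.1976]
tool_rot: [0.847, 0.532, -0.0, 0.001]
wrist_force: [-8.3, 0.2, 6.0]
gripper_width: 0.092
```

>>> play_rows([
  [0, 0, 0, 0, 0, 0],
  [0, 0, 0, 0, 0, 0],
  [0, 0, 0, 0, 0, 0],
  [0, 0, 0, 0, 0, 0],
  [0, 0, 0, 0, 0, 0],
  [0, 0, 0, 0, 0, 0],
  [0, 0, 0, 0, 0, 0],
  [0, 0, 0, 0, 0, 0],
  [0, 0, 0, 0, 0, 0],
  [0, 0, 0, 0, 0, 0],
])

```text
time: 11.05
eef_pos: [0.6289, -0.351, 0.1976]
tool_rot: [0.847, 0.532, 0.0, 0.001]
wrist_force: [-8.0, 0.6, 9.4]
gripper_width: 0.09
```

```bash
python3 - <<'E'
from h import *
s=env.observe();print(s["eef_pos"],s["wrist_force"],s["time"])
h=np.array([.6664,-.369]);d=h-s["eef_pos"][:2];e=np.array([.9011,-.4337])
# bar 13.6 mm above the TCP
fx=d@e;fz=s["eef_pos"][2]+.0136-.097
print("lid deg",np.degrees(np.arctan2(fz,fx))-19.94,"radius",np.hypot(fx,fz))
im=env.snapshot("scene");cv2.imwrite("pics/e.png",cv2.resize(im[130:310,210:410,::-1],None,fx=3.3,fy=3.3,interpolation=2))
E
```

```text
[ 0.62886342 -0.35104891  0.19763907] [-8.01178881  0.58160289  9.36642598] 11.05
lid deg 50.04672584532743 radius 0.12158093957355286
```

View pics/e.png

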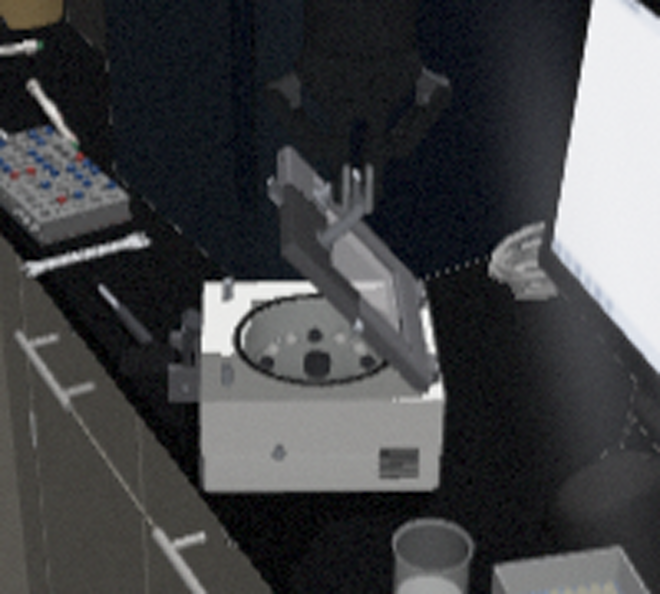

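```bash
python3 - <<'E'
from h import *
p=[.6051,-.3395,np.radians(-25.7)]
for a in(42,45,50,55,58):
    r=np.radians(a);L=[[.068-l*np.cos(r),-.075,.097+l*np.sin(r)] for l in(.0,.13,.145)]
    print(a,((proj("scene",world(p,L))-[210,130])*3.3).round(0).tolist())
E
```

```text
42 [[419.0, 383.0], [280.0, 278.0], [263.0, 265.0]]
45 [[419.0, 383.0], [287.0, 271.0], [271.0, 258.0]]
50 [[419.0, 383.0], [299.0, 261.0], [285.0, 246.0]]
55 [[419.0, 383.0], [313.0, 252.0], [300.0, 236.0]]
58 [[419.0, 383.0], [321.0, 247.0], [310.0, 230.0]]
```

```bash
python3 -c "
from cell import env
print(env.sign_off())"
```

```text
the job is handed in; nothing more can be done
None
```

I pressed the release lever to its stop, let it come back up so the lid sprang ajar, and lifted the lid. I handed in with the gripper holding the lid open at about 50°.

- **Lever:** the pressing force rose steeply to 55 N at the stop. After I retracted, the wrist force went back to about zero and the picture showed the lid ajar and unhooked. I judged the lever's return from that; its angle can't be read directly.
- **Lid angle:** the tool position puts the lid at 50.0° on a 121.6 mm circle, against the expected 120 mm. The lid's corner in the scene picture also matches about 50°.
- **Grip:** the tool position did not change over the last second, and the wrist carried about 9 N upward. The gripper read about 7.5 mm open on a bar given as 10 mm; I didn't find out why, but the grip did not slip.
- **Other things:** the stay, spanner and beaker look unmoved in the last picture. I did not measure their positions again.
- **Time:** about 11 s of the 45 s were used.

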